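# Slide the nest plate under the punch bridge

### The job

Push the flat aluminium plate along the stone slab, under the low green bridge, until its far end rests against the brass stop bar behind the bridge, with the plate squared up to the bridge and midway between its two posts. Only push it with the fingers: keep it flat on the slab all the way, do not lift or tip it (its near end may overhang the slab), and do not knock the bridge. Leave the thread spool, the tape roll and the wax jar where they are.

Things in the scene. Friction and masses are not known exactly. Their poses are not given: they have to be found in the camera images.
- jig: Fixed grey stone slab, 240 x 240 mm, carrying bridge and stop bar. Origin at table height below the bridge's middle. x: the level sliding direction, from the slab's open front edge (robot side) through the bridge to the stop bar; z up. The slab spans x -135 to +105 mm, y -120 to +120 mm; its top is 30 mm above the table.
- bridge: Low green steel bridge fixed on the slab; origin and axes as the jig's. Spans x -20 to +20 mm, y -63 to +63 mm. Its opening is 90 mm wide (y -45 to +45 mm, between two posts 18 mm wide) and 19 mm high (30 to 49 mm above the table). Top of the beam 65 mm above the table; a 24 mm brass punch guide on its middle reaches 73 mm.
- stop (a point): Middle of the near face of the brass stop bar, 60 mm beyond the jig's origin along its x, 36 mm above the table. The bar is 80 mm wide (y), 16 mm deep and stands 12 mm above the slab.
- plate: Loose aluminium plate 120 (its x) x 70 (y) x 14 mm, about 0.35 kg, brass disc in the middle, red line lengthwise. Origin: centre of underside. It starts flat on the slab before the bridge, its x within 0.25 rad of the jig's x, up to 30 mm off to a side; its near end overhangs the slab, so pressing down there tips it. Home, its centre is at the jig's x = 0, y = 0.
- spool: Loose orange thread spool standing on the slab beside the bridge, 32 mm diameter, 40 mm tall. Origin at the centre of its underside. Leave it alone.
- tape: Loose cardboard-brown tape roll lying flat on the table, 90 mm outer and 60 mm inner diameter, 30 mm tall. Origin at the centre of its underside. Leave it alone.
- wax_jar: Loose amber jar with a black cap standing on the table, 60 mm diameter, 60 mm tall. Origin at the centre of its underside. Leave it alone.
Things that resemble listed ones, but are neither listed nor needed, are in the scene too. Of the things like the plate, leave any that is turquoise; of the rest the smaller one is meant.

How it is judged:
By the outcome, as a careful person would: the job done as asked, in the order asked, and still so for the second after the job is handed in, with the robot touching nothing.
It also fails if it takes over 54 s, if anything falls off the work surface, if the arm or the gripper's body presses on something with over 40 N, if the wrist force passes 120 N, or if a joint passes its speed limit or range.

### The arm

A 7-joint arm with a two-finger parallel gripper is mounted at the origin on the work surface. World frame = base frame: x ahead of the robot, y to its left, z up, the work surface at z = 0. Lengths are in m, angles in rad, forces in N, time in s.
With the tool pointing down it reaches from about 0.4 to 0.85 m from the base axis. Payload 10.4 kg.
Tool frame: the origin (TCP) lies midway between the tips of the shut fingers; the grasp point (between the pads) lies 19 mm behind it; z points along the fingers, y is the line along which they close (so a half turn about z gives the same grasp; the last joint's range is limited). The gripper opens to 87 mm and grips with 3 to 60 N. Pads are 19 mm wide; open, the fingers measure 117 mm over their backs; the gripper's body (75 mm by 190 mm) begins 51 mm behind the grasp point.
Start: joints at [-1.219, 0.332, -0.065, 1.46, 0.022, 1.35, -0.088], TCP at [0.229, 0.582, 0.223] pointing down, gripper open.
Joint ranges: [-2.6, 2.6], [-0.5, 2.12], [-1.47, 1.34], [0.16, 2.42], [-1.27, 4.41], [0.06, 2.06], [-2.6, 2.6]. Speed limits (rad/s): [2.22, 2.22, 2.79, 2.79, 3.14, 3.14, 3.14].

### API

Orientations are given as a unit quaternion [x, y, z, w].
In Python, from bench import sensors, eyes, order gives the robot as it stands.
- The arm moves only by the tool arm_command, never from a script. Its argument "steps" is a list of rows, each an object with "rot": the turn, a rotation vector about the world's x, y, z in degrees, a list of three; "slide": the shift along the world's x, y, z in m, a list of three; "grip": the opening, from 0 (shut) to 1 (fully open). A call has exactly 8 rows; each row shifts and turns the commanded pose from where the row before left it; what a row does not reach is not made up. A row lasts 1/8 s, in which the tool goes at most 62.5 mm and 10.7 degrees, less where a joint would pass 70% of its speed; a pose out of reach is approached as far as the arm can. A call with a gripper value outside its range is refused whole. The fingers move at their own pace and stop on an object; "newtons" is the grip in N (left out, the last holds). Time passes only in rows, so rows that do not move let the fingers close, or fill a call up. It gives the time, the measured TCP pose, the force, the opening and the grip force at its end, in the units of the state.
- sensors.read_state(): the state, without advancing time (a new reading comes with each control period).
- eyes.camera(name): name is "scene" or "side" or "wrist"; returns a dict with "pixels" (400x640x3 uint8, red, green, blue), "intrinsics" (3x3 intrinsics, pixels), "pose" (4x4, takes a point from camera to world coordinates). Camera axes: x right, y down, z forward; pixel columns grow to the right and rows downward; lengths in m; the calibration is good to about 2 mm. A picture is of the moment at which its call begins. There is no depth.
- order.close_job(): hands the job in; it is judged then, once.
Trained networks look in a picture, given as the dict that the camera call returned (one of the last four; its "shot" number tells which), for a name from the list of things; names that differ only in an ending like _2 or _b are one class to them, and where a whole thing is asked for, a point or a joint stands for the part that bears it (a point fixed in the world has none). Each returns a list of dicts, best first, with "conf" (0 to 1); they miss things now and then, are a little off and sometimes report something else, mostly with a low value. They report only what shows in the picture. A call takes as long as a camera call. They do not tell look-alikes from the thing itself.
- eyes.look_for(name, picture): "bbox" ([left, top, right, bottom] in pixels, round what is visible of it).
The state is a dict: "time": time; "joint_positions": joint angles; "joint_vel": joint speeds; "joint_torque": joint torques, N m; "ee_pos": TCP position; "eef_rot": TCP orientation; "ft_force": force on the tool from outside, world axes, zero at the start; "torque": the same for the moment, N m; "width": finger opening in m; "grip_force": force on a finger pad.
Only numpy, scipy, OpenCV 4.12 (cv2) and the standard library are available. Lean on these libraries where they do the work, as an engineer would, in place of code of your own. Each camera call takes 0.05 s, during which the arm holds its last target. There are 200 camera calls.

## Working session

There is one attempt and no reset: what is moved stays moved. The work goes in short steps, Python scripts to look and compute and a tool call to move; the robot and the scene stay as the last step left them, time stands still between calls to the robot, and variables do not carry over. Pictures are saved under pics/ and viewed, at most 10 in all, crops included, and the job is handed in when it is done.

Besides the shell and the picture viewer there is one more tool, called as name(argument=value, ...) on one line, values as JSON. arm_command: Moves the arm, as the interface text tells. Its arguments: {"type":"object","properties":{"steps":{"type":"array","items":{"type":"object","properties":{"rot":{"type":"array","items":{"type":"number"}},"slide":{"type":"array","items":{"type":"number"}},"grip":{"type":"number"}}}},"newtons":{"type":"number"}},"required":["steps"]}

```bash
mkdir -p pics
cat > h.py <<'E'
import numpy as np, cv2
from bench import sensors, eyes, order
def snap(n,f):
    p=eyes.camera(n); cv2.imwrite(f'pics/{f}.png',cv2.cvtColor(p['pixels'],cv2.COLOR_RGB2BGR)); return p
def ray(p,uv,z):
    K=np.array(p['intrinsics']);T=np.array(p['pose']);d=T[:3,:3]@np.linalg.inv(K)@[uv[0],uv[1],1];o=T[:3,3]
    return o+d*(z-o[2])/d[2]
def proj(p,X):
    K=np.array(p['intrinsics']);T=np.array(p['pose']);c=T[:3,:3].T@(np.array(X)-T[:3,3]);q=K@c;return q[:2]/q[2]
E
python3 - <<'E'
from h import *
for n in ('scene','side'):
    p=snap(n,n+'0'); print(n,np.round(p['pose'],3).tolist(),np.round(p['intrinsics'],1).tolist())
    for t in ('plate','bridge','jig','spool','tape','wax_jar'):
        print(t,[(np.round(d['bbox']).tolist(),round(d['conf'],2)) for d in eyes.look_for(t,p)])
s=sensors.read_state();print(s['time'],s['ee_pos'],s['eef_rot'])
a=cv2.imread('pics/scene0.png');b=cv2.imread('pics/side0.png')
E
```

```text
scene [[-0.682, 0.494, -0.539, 1.13], [0.731, 0.463, -0.501, 0.517], [0.001, -0.736, -0.677, 0.763], [0.0, 0.0, 0.0, 1.0]] [[469.9, 0.0, 319.9], [0.0, 469.9, 202.4], [0.0, 0.0, 1.0]]
plate [([381.0, 164.0, 427.0, 216.0], 0.93), ([280.0, 189.0, 344.0, 225.0], 0.81), ([288.0, 143.0, 339.0, 170.0], 0.56)]
bridge [([252.0, 204.0, 300.0, 258.0], 0.58)]
jig [([211.0, 178.0, 358.0, 301.0], 0.57)]
spool [([274.0, 262.0, 293.0, 277.0], 0.72), ([209.0, 181.0, 360.0, 302.0], 0.6)]
tape [([440.0, 268.0, 487.0, 308.0], 0.67)]
wax_jar [([209.0, 135.0, 232.0, 166.0], 0.93)]
side [[0.929, -0.198, 0.313, 0.258], [-0.37, -0.467, 0.803, -0.793], [-0.013, -0.862, -0.507, 0.539], [0.0, 0.0, 0.0, 1.0]] [[373.5, 0.0, 315.5], [0.0, 373.5, 196.1], [0.0, 0.0, 1.0]]
plate [([196.0, 190.0, 266.0, 232.0], 0.89), ([249.0, 247.0, 310.0, 280.0], 0.82), ([298.0, 191.0, 345.0, 207.0], 0.55)]
bridge [([347.0, 171.0, 373.0, 208.0], 0.87)]
jig [([307.0, 173.0, 408.0, 234.0], 0.91)]
spool [([362.0, 167.0, 370.0, 182.0], 0.53)]
tape [([254.0, 150.0, 282.0, 172.0], 0.9)]
wax_jar [([378.0, 268.0, 406.0, 311.0], 0.98)]
0.7 [0.22879131 0.58164474 0.22259084] [ 1.86316316e-01  9.82489810e-01  5.55540692e-05 -5.19293379e-06]
```

View pics/scene0.png

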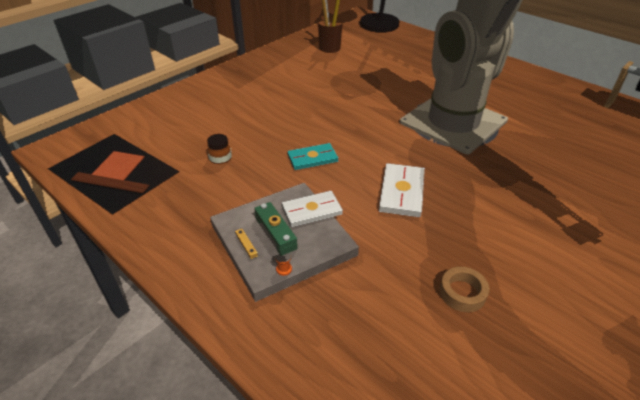

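View pics/side0.png

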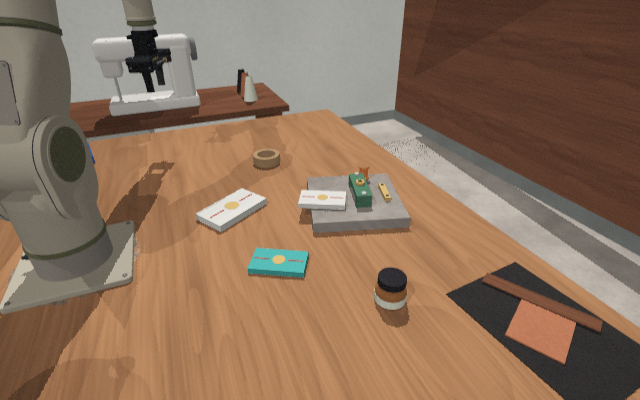

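Candidates for the plate are the white plate on the slab (scene 312,207), the larger white plate on the table (403,189) and the turquoise one (313,156). I choose the one on the slab. The bridge is at (275,228), the stop at (246,243) and the spool at (284,268). Next I take a close crop to check the choice.

Run:
```python
import cv2
a=cv2.imread('pics/scene0.png')[175:307,200:370]
cv2.imwrite('pics/c1.png',cv2.resize(a,None,fx=4.5,fy=4.5,interpolation=cv2.INTER_CUBIC))
```

```text
(no output)
```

View pics/c1.png

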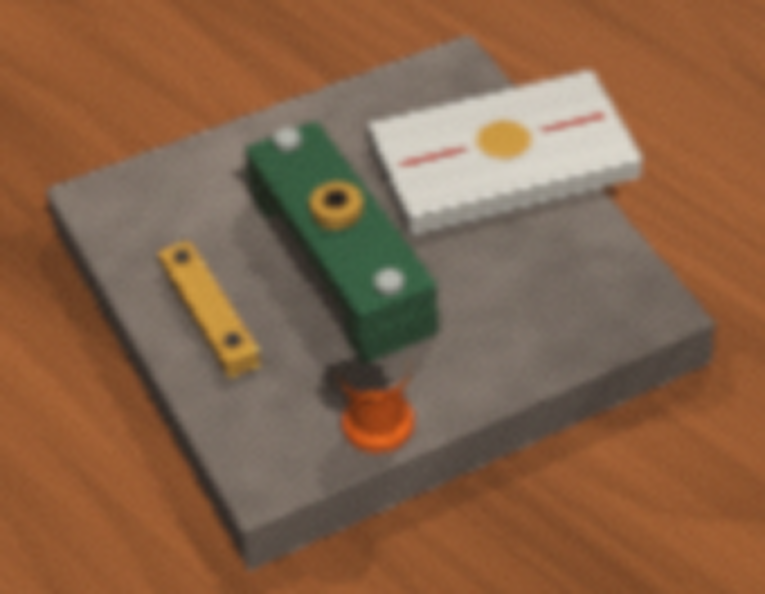

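```bash
cat > fit.py <<'E'
from h import *
from scipy.optimize import least_squares
def fit(p,pts,x0):  # pts: list of (local xyz, uv)
    def f(q):
        c,s=np.cos(q[2]),np.sin(q[2])
        return np.concatenate([proj(p,[q[0]+c*a[0]-s*a[1],q[1]+s*a[0]+c*a[1],a[2]])-uv for a,uv in pts])
    r=least_squares(f,x0); return r.x, np.round(r.fun,1)
E
python3 - <<'E'
from fit import *
p=eyes.camera('scene')
cr=lambda u,v:np.array([200+u/4.5-.4,175+v/4.5-.4])
for uv in [(48,188),(245,533),(713,328),(468,38)]: print(ray(p,cr(uv[0],uv[1]),.03).round(4))
for uv in [(370,122),(415,218),(640,160),(592,70),(504,140)]: print('pl',ray(p,cr(*uv),.044).round(4))
q=ray(p,cr(336,200),.073)
# x+ toward stop
J=[((.105,.12,.03),cr(48,188)),((.105,-.12,.03),cr(245,533)),((-.135,-.12,.03),cr(713,328)),((-.135,.12,.03),cr(468,38)),((0,0,.073),cr(336,200))]
for sg in (1,-1):
    Jp=[((a[0],sg*a[1],a[2]),u) for a,u in J]
    for y in (-2,-.5,.5,2):
        x,r=fit(p,Jp,[q[0],q[1],y]); print('jig',sg,x.round(4),np.abs(r).max(),r)
P=[((.06,.035,.044),cr(370,122)),((.06,-.035,.044),cr(415,218)),((-.06,-.035,.044),cr(640,160)),((-.06,.035,.044),cr(592,70)),((0,0,.044),cr(504,140))]
for y in (-.5,.5):print('plate',*fit(p,P,[q[0],q[1],y]))
for t,z in (('spool',.05),('wax_jar',.03),('tape',.015)):
    b=eyes.look_for(t,p)[0]['bbox'];print(t,ray(p,((b[0]+b[2])/2,(b[1]+b[3])/2),z).round(3))
E
```

```text
[ 0.7477 -0.1724  0.03  ]
[0.8189 0.057  0.03  ]
[0.5941 0.1275 0.03  ]
[ 0.5235 -0.101   0.03  ]
pl [ 0.6153 -0.0794  0.044 ]
pl [ 0.6475 -0.0143  0.044 ]
pl [0.5434 0.0379 0.044 ]
pl [ 0.5095 -0.0245  0.044 ]
pl [ 0.5788 -0.0211  0.044 ]
jig 1 [ 0.6572 -0.0585 -1.1061] 114.8 [  -3.    32.6   -2.3 -114.8  -10.7  -50.6   14.4   91.9   -0.6  -13.2]
jig 1 [ 0.6572 -0.0585 -1.1058] 114.8 [  -3.    32.7   -2.4 -114.8  -10.7  -50.6   14.4   91.9   -0.6  -13.2]
jig 1 [ 0.6572 -0.0585 -1.1058] 114.8 [  -3.    32.7   -2.4 -114.8  -10.7  -50.6   14.4   91.9   -0.6  -13.2]
jig 1 [ 0.6572 -0.0585 -1.1058] 114.8 [  -3.    32.7   -2.4 -114.8  -10.7  -50.6   14.4   91.9   -0.6  -13.2]
jig -1 [ 0.6846 -0.0271 -0.3005] 0.9 [-0.7  0.3 -0.8  0.3  0.9 -0.8  0.7 -0.8  0.   0.4]
jig -1 [ 0.6846 -0.0271 -0.3005] 0.9 [-0.7  0.3 -0.8  0.3  0.9 -0.8  0.7 -0.8  0.   0.4]
jig -1 [ 0.6846 -0.0271 -0.3005] 0.9 [-0.7  0.3 -0.8  0.3  0.9 -0.8  0.7 -0.8  0.   0.4]
jig -1 [ 0.6846 -0.0271 -0.3005] 0.9 [-0.7  0.3 -0.8  0.3  0.9 -0.8  0.7 -0.8  0.   0.4]
plate [ 0.57728284 -0.02257747 -0.70963161] [  3.9  16.3  -7.8 -26.4  -5.8 -17.3   9.1  23.7  -0.   -0.7]
plate [ 0.57728284 -0.0225775  -0.70965014] [  3.9  16.3  -7.8 -26.4  -5.8 -17.3   9.1  23.7  -0.   -0.7]
spool [0.75  0.066 0.05 ]
wax_jar [ 0.577 -0.357  0.03 ]
tape [0.527 0.341 0.015]
```

The crop shows the white plate with its disc at (504,140), overhanging the slab front. It is the smaller white one, so the choice stands. In jig coordinates it sits at about (-103,-25) mm with yaw -0.17. The plan is to push its -y side with two spread fingers to square and centre it, then push the near end with two spread fingers.

arm_command(steps=[{"slide":[0.0235,-0.0478,0],"rot":[0,0,-6.12],"grip":0.7},{"slide":[0.0235,-0.0478,0],"rot":[0,0,-6.12],"grip":0.7},{"slide":[0.0235,-0.0478,0],"rot":[0,0,-6.12],"grip":0.7},{"slide":[0.0235,-0.0478,0],"rot":[0,0,-6.12],"grip":0.7},{"slide":[0.0235,-0.0478,0],"rot":[0,0,-6.12],"grip":0.7},{"slide":[0.0235,-0.0478,0],"rot":[0,0,-6.12],"grip":0.7},{"slide":[0.0235,-0.0478,0],"rot":[0,0,-6.12],"grip":0.7},{"slide":[0.0235,-0.0478,0],"rot":[0,0,-6.12],"grip":0.7}])

```text
time: 1.9
ee_pos: [0.4174, 0.1976, 0.2229]
eef_rot: [0.578, 0.816, 0.0, 0.0]
ft_force: [1.4, 1.0, -0.1]
width: 0.0609
grip_force: 0.0
```

arm_command(steps=[{"slide":[0.0235,-0.0478,0],"rot":[0,0,-6.12],"grip":0.7},{"slide":[0.0235,-0.0478,0],"rot":[0,0,-6.12],"grip":0.7},{"slide":[0.0235,-0.0478,0],"rot":[0,0,-6.12],"grip":0.7},{"slide":[0.0235,-0.0478,0],"rot":[0,0,-6.12],"grip":0.7},{"slide":[0.0235,-0.0478,0],"rot":[0,0,-6.12],"grip":0.7},{"slide":[0.0235,-0.0478,0],"rot":[0,0,-6.12],"grip":0.7},{"slide":[0,0,0],"grip":0.7},{"slide":[0,0,0],"grip":0.7}])

```text
schema error: expected keys rot, slide, grip
```

Run:
```python
from h import *
p=snap('wrist','w1');print(np.round(p['pose'],3).tolist())
s=sensors.read_state();print(s['time'],s['ee_pos'],s['eef_rot'],s['width'],s['ft_force'],s['joint_positions'])
```

```text
[[0.943, 0.318, 0.094, 0.392], [0.332, -0.906, -0.264, 0.271], [0.001, 0.28, -0.96, 0.385], [0.0, 0.0, 0.0, 1.0]]
1.95 [0.42048598 0.19075942 0.22302712] [5.83503742e-01 8.12109789e-01 2.64789019e-05 1.03551122e-03] 0.06083889109132966 [ 2.70477102 -6.67072696 -0.18721077] [-0.82068436 -0.04549455  0.2876495   1.88534195  0.01534009  1.29902635
 -0.21269955]
```

View pics/w1.png

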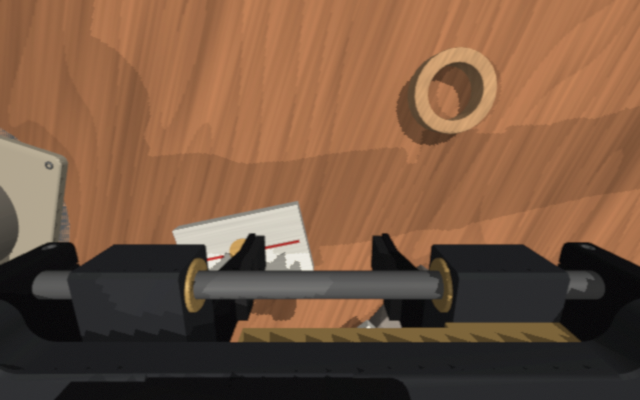

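The wrist camera sees the large plate (240,245) and the tape (455,90) with the fingers at the bottom. It looks past the fingers on their +y side. The second move was refused, so I send it again.

arm_command(steps=[{"slide":[0.0235,-0.0478,0],"rot":[0,0,-6.12],"grip":0.7},{"slide":[0.0235,-0.0478,0],"rot":[0,0,-6.12],"grip":0.7},{"slide":[0.0235,-0.0478,0],"rot":[0,0,-6.12],"grip":0.7},{"slide":[0.0235,-0.0478,0],"rot":[0,0,-6.12],"grip":0.7},{"slide":[0.0235,-0.0478,0],"rot":[0,0,-6.12],"grip":0.7},{"slide":[0.0235,-0.0478,0],"rot":[0,0,-6.12],"grip":0.7},{"slide":[0,0,0],"rot":[0,0,0],"grip":0.7},{"slide":[0,0,0],"rot":[0,0,0],"grip":0.7}])

```text
time: 2.95
ee_pos: [0.5577, -0.0868, 0.2224]
eef_rot: [0.804, 0.594, -0.0, -0.0]
ft_force: [-0.6, -0.2, -0.0]
width: 0.0606
grip_force: 0.0
```

Run:
```python
from h import *
p=snap('wrist','w2');np.savez('w2',pose=p['pose'],intrinsics=p['intrinsics'])
s=sensors.read_state();print(s['time'],s['ee_pos'],s['eef_rot'],s['width'],s['ft_force'],s['joint_positions'])
```

```text
3.0 [ 0.55768287 -0.08613632  0.22246931] [ 8.03977423e-01  5.94659700e-01  1.24217706e-04 -3.58708663e-04] 0.06122760966853909 [ 0.25759479 -0.27410316 -0.59256119] [-0.46447128  0.21535757  0.62570483  1.65540792 -0.13049787  1.31314795
 -0.11345956]
```

View pics/w2.png

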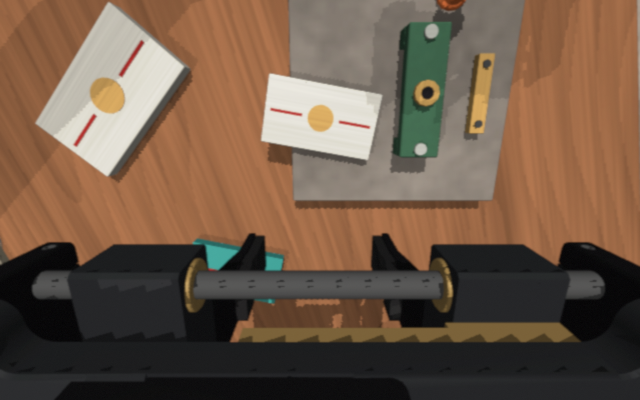

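The plate disc is at (320,118), the bridge guide at (427,93) and the stop at (482,93). The slab's -y corners are at (294,200) and (493,200), and the turquoise plate is at (240,262).

```bash
cat > seg.py <<'E'
from fit import *
def disc_and_corners(p, near):
    im=cv2.cvtColor(p['pixels'],cv2.COLOR_RGB2BGR)
    h=cv2.cvtColor(im,cv2.COLOR_BGR2HSV)
    m=((h[...,1]<60)&(h[...,2]>150)).astype(np.uint8)
    m=cv2.morphologyEx(m,cv2.MORPH_CLOSE,np.ones((9,9)))
    n,l,st,c=cv2.connectedComponentsWithStats(m)
    k=min((i for i in range(1,n) if st[i,4]>1500),key=lambda i:np.hypot(*(c[i]-near)))
    ct=max(cv2.findContours((l==k).astype(np.uint8),cv2.RETR_EXTERNAL,cv2.CHAIN_APPROX_NONE)[0],key=len)
    return cv2.approxPolyDP(cv2.convexHull(ct),8,True)[:,0],st[k]
JIG=(.6846,-.0271,-.3005)
def tojig(X,J):
    c,s=np.cos(J[2]),np.sin(J[2]);dx,dy=X[0]-J[0],X[1]-J[1];return np.array([c*dx+s*dy,-s*dx+c*dy])
def toworld(a,J):
    c,s=np.cos(J[2]),np.sin(J[2]);return np.array([J[0]+c*a[0]-s*a[1],J[1]+s*a[0]+c*a[1]])
E
python3 - <<'E'
from seg import *
d=np.load('w2.npz');p=dict(d);p['pixels']=cv2.imread('pics/w2.png')[:,:,::-1].copy()
J,r=fit(p,[((-.135,-.12,.03),(294,200)),((.105,-.12,.03),(493,200)),((0,0,.073),(427,93)),((.06,-.04,.042),(470.5,132)),((.06,.04,.042),(479.5,54))],JIG);print('jig',J,r)
cs,st=disc_and_corners(p,(320,118));print(cs.tolist(),st)
P=[((-.06,.035,.044),(270,74)),((.06,.035,.044),(382,93)),((.06,-.035,.044),(367,158)),((-.06,-.035,.044),(262,139)),((0,0,.044),(320.5,118))]
x,r=fit(p,P,[.58,-.02,-.47]);print('plate',x,r,tojig(x,J),x[2]-J[2])
for u in ((200,240),(284,256),(271,300)): print('turq',ray(p,u,.014))
print('tcp in jig',tojig((.5577,-.0865),J))
E
```

```text
jig [ 0.6860035  -0.02697803 -0.29514942] [-0.7  0.9  0.2  0.3  0.7 -0.4 -1.   1.   0.6 -1.4]
[[269, 74], [381, 94], [368, 159], [261, 140]] [ 261   74  121   86 7103]
plate [ 0.58138759 -0.01922553 -0.46773576] [-1.1 -1.6  0.8  0.2  1.5  1.  -1.1  1.5  0.1 -0.6] [-0.10234725 -0.02301369] -0.1725863459258306
turq [ 0.38633157 -0.12111377  0.014     ]
turq [ 0.48353686 -0.17498512  0.014     ]
turq [ 0.44466599 -0.23308608  0.014     ]
tcp in jig [-0.10544157 -0.09426944]
```

arm_command(steps=[{"slide":[0,0,-0.031],"rot":[0,0,0],"grip":0.7},{"slide":[0,0,-0.031],"rot":[0,0,0],"grip":0.7},{"slide":[0,0,-0.031],"rot":[0,0,0],"grip":0.7},{"slide":[0,0,-0.031],"rot":[0,0,0],"grip":0.7},{"slide":[0,0,-0.031],"rot":[0,0,0],"grip":0.7},{"slide":[0,0,-0.02],"rot":[0,0,0],"grip":0.7},{"slide":[0,0,-0.011],"rot":[0,0,0],"grip":0.7},{"slide":[0,0,0],"rot":[0,0,0],"grip":0.7}])

```text
time: 4.0
ee_pos: [0.5576, -0.0866, 0.0364]
eef_rot: [0.804, 0.594, -0.0, -0.0]
ft_force: [0.5, 0.1, 0.3]
width: 0.061
grip_force: 0.0
```

arm_command(steps=[{"slide":[0.0015,0.0048,0],"rot":[0,0,0],"grip":0.7},{"slide":[0.0015,0.0048,0],"rot":[0,0,0],"grip":0.7},{"slide":[0.0015,0.0048,0],"rot":[0,0,0],"grip":0.7},{"slide":[0.0015,0.0048,0],"rot":[0,0,0],"grip":0.7},{"slide":[0.0015,0.0048,0],"rot":[0,0,0],"grip":0.7},{"slide":[0.0015,0.0048,0],"rot":[0,0,0],"grip":0.7},{"slide":[0.0015,0.0048,0],"rot":[0,0,0],"grip":0.7},{"slide":[0,0,0],"rot":[0,0,0],"grip":0.7}])

```text
time: 5.0
ee_pos: [0.5683, -0.0531, 0.0364]
eef_rot: [0.804, 0.594, 0.0, -0.0]
ft_force: [0.3, 0.0, 0.4]
width: 0.0608
grip_force: 0.0
```

Run:
```python
from seg import *
p=snap('wrist','w3');np.savez('w3',pose=p['pose'],intrinsics=p['intrinsics'])
s=sensors.read_state();print(s['time'],s['ee_pos'],s['eef_rot'],s['width'],s['ft_force'],tojig(s['ee_pos'],(.6853,-.027,-.298)))
```

```text
5.05 [ 0.56814832 -0.05327017  0.03639472] [ 8.04418077e-01  5.94063503e-01 -1.90089349e-05 -3.32735703e-04] 0.06125318569049451 [ 0.32644162 -0.2767028   1.33725615] [-0.10427514 -0.05950911]
```

View pics/w3.png

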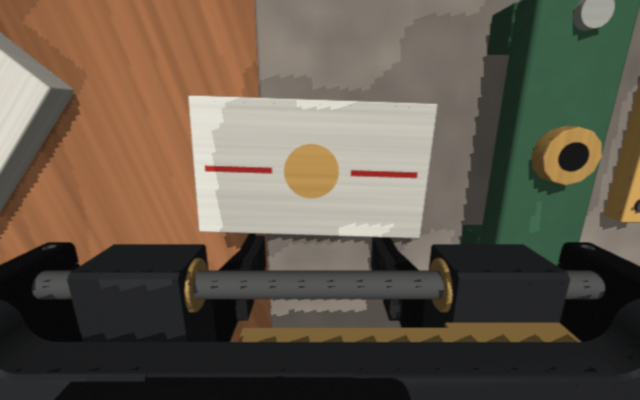

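The plate is now nearly square, with its top corners at (189,96), (437,104), (421,237) and (199,231), and its disc at (312,171).

Run:
```python
from seg import *
p=dict(np.load('w3.npz'));J=(.6853,-.027,-.298)
P=[((-.06,.035,.044),(189,96)),((.06,.035,.044),(437,104)),((.06,-.035,.044),(421,237)),((-.06,-.035,.044),(199,231)),((0,0,.044),(312,171))]
x,r=fit(p,P,[.58,-.02,-.3]);print('plate',x,r,tojig(x,J),x[2]-J[2])
g=ray(p,(573,156),.073);print('guide',g,tojig(g,J))
```

```text
plate [ 0.57945627 -0.00615213 -0.32808689] [-1.4 -0.9  1.7 -1.  -0.3  1.2  0.2  1.1 -0.2  0.4] [-0.10729985 -0.01114765] -0.03008689371491341
guide [ 0.68551483 -0.02640313  0.073     ] [3.01131195e-05 6.33634149e-04]
```

arm_command(steps=[{"slide":[0.0006,0.0019,0],"rot":[0,0,0],"grip":0.7},{"slide":[0.0006,0.0019,0],"rot":[0,0,0],"grip":0.7},{"slide":[0.0006,0.0019,0],"rot":[0,0,0],"grip":0.7},{"slide":[0.0006,0.0019,0],"rot":[0,0,0],"grip":0.7},{"slide":[0.0006,0.0019,0],"rot":[0,0,0],"grip":0.7},{"slide":[0.0003,0.001,0],"rot":[0,0,0],"grip":0.7},{"slide":[0,0,0],"rot":[0,0,0],"grip":0.7},{"slide":[0,0,0],"rot":[0,0,0],"grip":0.7}])

```text
time: 6.05
ee_pos: [0.5717, -0.0432, 0.0367]
eef_rot: [0.805, 0.594, 0.0, -0.0]
ft_force: [-0.2, 0.1, 0.4]
width: 0.0607
grip_force: 0.0
```

```bash
cat >> seg.py <<'E'
JG=(.6853,-.027,-.298)
def plate(p,near,J=JG):
    cs,st=disc_and_corners(p,near); print('corners',cs.tolist())
    L=[(-.06,.035,.044),(.06,.035,.044),(.06,-.035,.044),(-.06,-.035,.044)]
    x0=[*ray(p,near,.044)[:2],J[2]]; c,s=np.cos(J[2]),np.sin(J[2])
    P=[]
    for a in L:
        uv=proj(p,[x0[0]+c*a[0]-s*a[1],x0[1]+s*a[0]+c*a[1],.044]); d=np.hypot(*(cs-uv).T)
        if d.min()<25:P.append((a,cs[d.argmin()]+0.))
    h=cv2.cvtColor(p['pixels'],cv2.COLOR_RGB2HSV)
    m=((h[...,0]>10)&(h[...,0]<30)&(h[...,1]>110)&(h[...,2]>140)).astype(np.uint8)
    n,l,st,c=cv2.connectedComponentsWithStats(m)
    ks=[i for i in range(1,n) if st[i,4]>60 and np.hypot(*(c[i]-near))<25]
    if ks: P+=[((0,0,.044),c[max(ks,key=lambda i:st[i,4])])]*2
    x,r=fit(p,P,x0);print('plate jig',tojig(x,J).round(4),'dyaw',round(x[2]-J[2],4),len(P),r)
E
python3 - <<'E'
from seg import *
p=snap('wrist','w4'); s=sensors.read_state();print(s['time'],s['ft_force'],tojig(s['ee_pos'],JG))
plate(p,(312,160))
p=snap('scene','s4'); plate(p,proj(p,[*toworld((-.107,0),JG),.044]))
E
```

```text
6.1 [-0.22674662 -0.59241839 -0.37152204] [-0.10377248 -0.04887936]
corners [[432, 104], [418, 236], [200, 236], [186, 103]]
plate jig [-0.1083 -0.0021] dyaw -0.005 6 [-2.4 -1.2  1.7 -1.2  1.6  1.9 -1.1  1.2  0.1  0.4  0.1  0.4]
corners [[386, 164], [423, 168], [420, 212], [380, 206]]
plate jig [-0.1096 -0.0048] dyaw 0.0 2 [0. 0. 0. 0.]
```

arm_command(steps=[{"slide":[0.0003,0.001,0],"rot":[0,0,0],"grip":0.7},{"slide":[0.0003,0.001,0],"rot":[0,0,0],"grip":0.7},{"slide":[0,0,0],"rot":[0,0,0],"grip":0.7},{"slide":[-0.004,-0.013,0],"rot":[0,0,0],"grip":0.7},{"slide":[-0.008,-0.025,0],"rot":[0,0,0],"grip":0.7},{"slide":[0,0,0.04],"rot":[0,0,0],"grip":0.7},{"slide":[0,0,0.04],"rot":[0,0,0],"grip":0.55},{"slide":[0,0,0.04],"rot":[0,0,0],"grip":0.4}])

```text
time: 7.15
ee_pos: [0.5597, -0.0801, 0.1578]
eef_rot: [0.805, 0.594, 0.0, -0.0]
ft_force: [0.1, -0.3, 0.3]
width: 0.048
grip_force: 0.0
```

arm_command(steps=[{"slide":[-0.0083,0.0139,0],"rot":[0,0,-10],"grip":0.4},{"slide":[-0.0083,0.0139,0],"rot":[0,0,-10],"grip":0.4},{"slide":[-0.0083,0.0139,0],"rot":[0,0,-10],"grip":0.4},{"slide":[-0.0083,0.0139,0],"rot":[0,0,-10],"grip":0.4},{"slide":[-0.0083,0.0139,0],"rot":[0,0,-10],"grip":0.4},{"slide":[-0.0083,0.0139,0],"rot":[0,0,-10],"grip":0.4},{"slide":[-0.0083,0.0139,0],"rot":[0,0,-10],"grip":0.4},{"slide":[-0.0083,0.0139,0],"rot":[0,0,-10],"grip":0.4}])

```text
time: 8.15
ee_pos: [0.4933, 0.0316, 0.1565]
eef_rot: [0.998, -0.065, -0.0, -0.0]
ft_force: [0.5, -0.7, -0.3]
width: 0.0351
grip_force: 0.0
```

arm_command(steps=[{"slide":[0,0,0],"rot":[0,0,-10],"grip":0.4},{"slide":[0,0,0],"rot":[0,0,0],"grip":0.4},{"slide":[0,0,0],"rot":[0,0,0],"grip":0.4},{"slide":[0,0,0],"rot":[0,0,0],"grip":0.4},{"slide":[0,0,0],"rot":[0,0,0],"grip":0.4},{"slide":[0,0,0],"rot":[0,0,0],"grip":0.4},{"slide":[0,0,0],"rot":[0,0,0],"grip":0.4},{"slide":[0,0,0],"rot":[0,0,0],"grip":0.4}])

```text
time: 9.15
ee_pos: [0.4938, 0.0317, 0.1566]
eef_rot: [0.989, -0.149, -0.0, 0.0]
ft_force: [1.5, -0.2, 0.4]
width: 0.0348
grip_force: 0.0
```

Run:
```python
from seg import *
p=snap('wrist','w5');np.savez('w5',pose=p['pose'],intrinsics=p['intrinsics']); s=sensors.read_state();print(s['time'],s['ee_pos'],s['width'],s['ft_force'],tojig(s['ee_pos'],JG))
from scipy.spatial.transform import Rotation as R
print(R.from_quat(s['eef_rot']).as_matrix()[:,1],s['joint_positions'])
print('exp disc',proj(p,[*toworld((-.108,0),JG),.044]))
```

```text
9.2 [0.49379359 0.03174476 0.15657075] 0.034899581651218425 [-0.01296232 -0.07818473 -0.03264079] [-2.00313873e-01 -7.23705096e-05]
[-2.94823438e-01 -9.55551740e-01  1.13565006e-04] [-0.83719386  0.094272    0.72542882  1.91659727 -0.06819787  1.15526692
 -1.95647268]
exp disc [318.40533746  92.88683771]
```

View pics/w5.png

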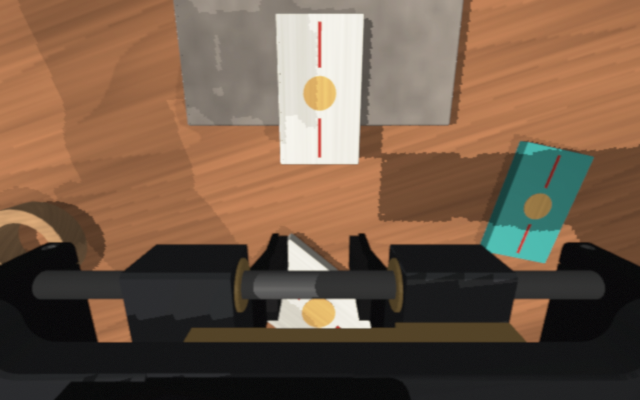

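The plate is square, with its disc at (320,93) against an expected 318.4, so it is about 1.4 mm towards -y. The near end is at row 163 and the turquoise plate is clear on the right. I lower the fingers and push along +x with a slight +y drift.

arm_command(steps=[{"slide":[0,0,-0.03],"rot":[0,0,0],"grip":0.4},{"slide":[0,0,-0.03],"rot":[0,0,0],"grip":0.4},{"slide":[0,0,-0.03],"rot":[0,0,0],"grip":0.4},{"slide":[0,0,-0.02],"rot":[0,0,0],"grip":0.4},{"slide":[0,0,-0.01],"rot":[0,0,0],"grip":0.4},{"slide":[0,0,0],"rot":[0,0,0],"grip":0.4},{"slide":[0.0061,-0.0019,0],"rot":[0,0,0],"grip":0.4},{"slide":[0.0061,-0.0019,0],"rot":[0,0,0],"grip":0.4}])

```text
time: 10.2
ee_pos: [0.5071, 0.028, 0.0374]
eef_rot: [0.989, -0.149, 0.001, -0.0]
ft_force: [0.8, 0.5, 0.8]
width: 0.0351
grip_force: 0.0
```

arm_command(steps=[{"slide":[0.0061,-0.0018,0],"rot":[0,0,0],"grip":0.4},{"slide":[0.0061,-0.0018,0],"rot":[0,0,0],"grip":0.4},{"slide":[0.0061,-0.0018,0],"rot":[0,0,0],"grip":0.4},{"slide":[0.0061,-0.0018,0],"rot":[0,0,0],"grip":0.4},{"slide":[0.0061,-0.0018,0],"rot":[0,0,0],"grip":0.4},{"slide":[0.0061,-0.0018,0],"rot":[0,0,0],"grip":0.4},{"slide":[0.0061,-0.0018,0],"rot":[0,0,0],"grip":0.4},{"slide":[0.0061,-0.0018,0],"rot":[0,0,0],"grip":0.4}])

```text
time: 11.2
ee_pos: [0.5552, 0.0134, 0.0365]
eef_rot: [0.989, -0.149, 0.0, 0.0]
ft_force: [-3.0, 0.8, 0.8]
width: 0.0344
grip_force: 1.3
```

Run:
```python
from seg import *
p=snap('wrist','w6');np.savez('w6',pose=p['pose'],intrinsics=p['intrinsics']); s=sensors.read_state();print(s['time'],s['ee_pos'],s['width'],s['ft_force'],tojig(s['ee_pos'],JG))
print('exp disc',proj(p,[*toworld((tojig(s['ee_pos'],JG)[0]+.0718,0),JG),.044]),'guide',proj(p,[*toworld((0,0),JG),.073]))
```

```text
11.25 [0.55598731 0.01312907 0.0366662 ] 0.034876502183189134 [ 0.61013397  1.16371167 -0.67062357] [-0.13539557  0.00039304]
exp disc [319.82497693 120.76539486] guide [320.42121577 -70.93076628]
```

View pics/w6.png

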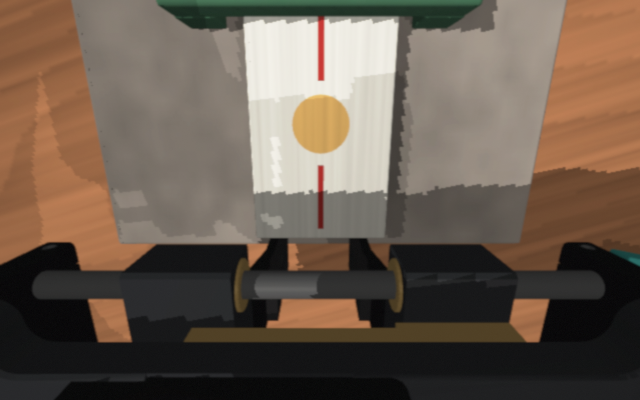

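The disc is at (321,124) and the bridge underside spans columns 160 to 480. The plate is entering centred and square, so I keep pushing.

arm_command(steps=[{"slide":[0.0061,-0.0018,0],"rot":[0,0,0],"grip":0.4},{"slide":[0.0061,-0.0018,0],"rot":[0,0,0],"grip":0.4},{"slide":[0.0061,-0.0018,0],"rot":[0,0,0],"grip":0.4},{"slide":[0.0061,-0.0018,0],"rot":[0,0,0],"grip":0.4},{"slide":[0.0061,-0.0018,0],"rot":[0,0,0],"grip":0.4},{"slide":[0.0061,-0.0019,0],"rot":[0,0,0],"grip":0.4},{"slide":[0.0061,-0.0019,0],"rot":[0,0,0],"grip":0.4},{"slide":[0.0061,-0.0019,0],"rot":[0,0,0],"grip":0.4}])

```text
time: 12.25
ee_pos: [0.604, -0.0013, 0.0366]
eef_rot: [0.989, -0.149, 0.0, 0.0]
ft_force: [-1.6, 1.3, 1.1]
width: 0.0348
grip_force: 1.2
```

arm_command(steps=[{"slide":[0.0019,-0.0006,0],"rot":[0,0,0],"grip":0.4},{"slide":[0.0019,-0.0006,0],"rot":[0,0,0],"grip":0.4},{"slide":[0.0019,-0.0006,0],"rot":[0,0,0],"grip":0.4},{"slide":[0.0019,-0.0006,0],"rot":[0,0,0],"grip":0.4},{"slide":[0.001,-0.0003,0],"rot":[0,0,0],"grip":0.4},{"slide":[0.001,-0.0003,0],"rot":[0,0,0],"grip":0.4},{"slide":[0,0,0],"rot":[0,0,0],"grip":0.4},{"slide":[0,0,0],"rot":[0,0,0],"grip":0.4}])

```text
time: 13.25
ee_pos: [0.6133, -0.0042, 0.0366]
eef_rot: [0.989, -0.149, 0.0, 0.0]
ft_force: [-1.8, 0.6, 0.1]
width: 0.0352
grip_force: 0.8
```

Run:
```python
from seg import *
s=sensors.read_state();print(s['time'],s['ee_pos'],s['ft_force'],tojig(s['ee_pos'],JG))
```

```text
13.25 [ 0.61330406 -0.00419773  0.03659173] [-1.75781016  0.56991528  0.08248001] [-0.07551771  0.00065863]
```

Not at the stop yet, so I continue slowly in 0.8 mm rows and watch the force.

arm_command(steps=[{"slide":[0.001,-0.0003,0],"rot":[0,0,0],"grip":0.4},{"slide":[0.001,-0.0003,0],"rot":[0,0,0],"grip":0.4},{"slide":[0.001,-0.0003,0],"rot":[0,0,0],"grip":0.4},{"slide":[0.0005,-0.00015,0],"rot":[0,0,0],"grip":0.4},{"slide":[0.0005,-0.00015,0],"rot":[0,0,0],"grip":0.4},{"slide":[0,0,0],"rot":[0,0,0],"grip":0.4},{"slide":[0,0,0],"rot":[0,0,0],"grip":0.4},{"slide":[0,0,0],"rot":[0,0,0],"grip":0.4}])

```text
time: 14.25
ee_pos: [0.6173, -0.0054, 0.0366]
eef_rot: [0.989, -0.149, 0.0, 0.0]
ft_force: [-1.9, 1.0, 1.6]
width: 0.0349
grip_force: 1.3
```

arm_command(steps=[{"slide":[0.0005,-0.00015,0],"rot":[0,0,0],"grip":0.4},{"slide":[0.0005,-0.00015,0],"rot":[0,0,0],"grip":0.4},{"slide":[0,0,0],"rot":[0,0,0],"grip":0.4},{"slide":[0,0,0],"rot":[0,0,0],"grip":0.4},{"slide":[0,0,0],"rot":[0,0,0],"grip":0.4},{"slide":[0,0,0],"rot":[0,0,0],"grip":0.4},{"slide":[0,0,0],"rot":[0,0,0],"grip":0.4},{"slide":[0,0,0],"rot":[0,0,0],"grip":0.4}])

```text
time: 15.25
ee_pos: [0.6175, -0.0054, 0.0365]
eef_rot: [0.989, -0.149, -0.001, -0.0]
ft_force: [-6.6, 1.4, 5.5]
width: 0.035
grip_force: 3.5
```

arm_command(steps=[{"slide":[0.0005,-0.00015,0],"rot":[0,0,0],"grip":0.4},{"slide":[0.0005,-0.00015,0],"rot":[0,0,0],"grip":0.4},{"slide":[0,0,0],"rot":[0,0,0],"grip":0.4},{"slide":[0,0,0],"rot":[0,0,0],"grip":0.4},{"slide":[0,0,0],"rot":[0,0,0],"grip":0.4},{"slide":[0,0,0],"rot":[0,0,0],"grip":0.4},{"slide":[0,0,0],"rot":[0,0,0],"grip":0.4},{"slide":[0,0,0],"rot":[0,0,0],"grip":0.4}])

```text
time: 16.25
ee_pos: [0.6176, -0.0055, 0.0365]
eef_rot: [0.989, -0.149, -0.002, -0.0]
ft_force: [-11.2, 2.6, 9.2]
width: 0.0353
grip_force: 6.0
```

Run:
```python
from seg import *
s=sensors.read_state();print(s['time'],s['ee_pos'],s['ft_force'],tojig(s['ee_pos'],JG))
a=snap('wrist','w7')['pixels'];b=snap('scene','s7')['pixels'][175:307,200:370]
print('mid',tojig(s['ee_pos'],JG))
o=np.zeros((600,640,3),np.uint8);o[:260]=a[:260];b=cv2.resize(b,(438,340),interpolation=cv2.INTER_CUBIC);o[260:,:438]=b
cv2.imwrite('pics/m7.png',o[:,:,::-1])
```

```text
16.25 [ 0.61757174 -0.00548484  0.03646316] [-11.19074421   2.58439911   9.18836344] [-0.07106023  0.00068127]
mid [-0.07106023  0.00068127]
```

View pics/m7.png

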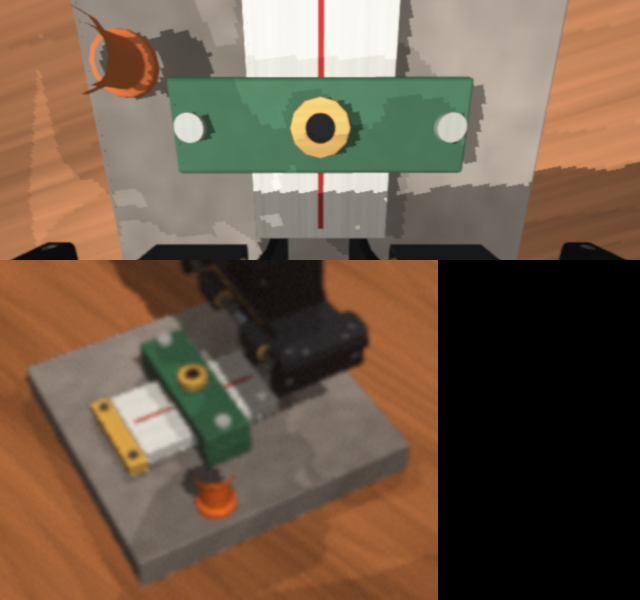

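The plate is against the stop. The red line runs straight at column 321 on both sides of the bridge, under the guide at 320. The scene view shows the far end touching the brass bar and the spool untouched. I back off straight, then rise.

arm_command(steps=[{"slide":[-0.0029,0.0009,0],"rot":[0,0,0],"grip":0.4},{"slide":[-0.0057,0.0018,0],"rot":[0,0,0],"grip":0.4},{"slide":[-0.0143,0.0044,0],"rot":[0,0,0],"grip":0.4},{"slide":[-0.0143,0.0044,0],"rot":[0,0,0],"grip":0.4},{"slide":[0,0,0.04],"rot":[0,0,0],"grip":0.4},{"slide":[0,0,0.04],"rot":[0,0,0],"grip":0.4},{"slide":[-0.02,0,0.04],"rot":[0,0,0],"grip":0.4},{"slide":[-0.02,0,0.03],"rot":[0,0,0],"grip":0.4}])

```text
time: 17.35
ee_pos: [0.542, 0.0053, 0.1882]
eef_rot: [0.989, -0.149, 0.001, -0.0]
ft_force: [0.2, -0.5, -0.8]
width: 0.0349
grip_force: 0.0
```

arm_command(steps=[{"slide":[0,0,0],"rot":[0,0,0],"grip":0.4},{"slide":[0,0,0],"rot":[0,0,0],"grip":0.4},{"slide":[0,0,0],"rot":[0,0,0],"grip":0.4},{"slide":[0,0,0],"rot":[0,0,0],"grip":0.4},{"slide":[0,0,0],"rot":[0,0,0],"grip":0.4},{"slide":[0,0,0],"rot":[0,0,0],"grip":0.4},{"slide":[0,0,0],"rot":[0,0,0],"grip":0.4},{"slide":[0,0,0],"rot":[0,0,0],"grip":0.4}])

```text
time: 18.35
ee_pos: [0.542, 0.0055, 0.1866]
eef_rot: [0.989, -0.149, 0.0, 0.0]
ft_force: [0.8, 1.0, -0.4]
width: 0.0344
grip_force: 0.0
```

Run:
```python
from seg import *
s=sensors.read_state();print(s['time'],s['ee_pos'],s['ft_force'])
a=snap('wrist','w8')['pixels'];b=snap('scene','s8')['pixels'][185:285,205:335]
o=np.zeros((600,640,3),np.uint8);o[:250]=a[:250];o[250:,:455]=cv2.resize(b,(455,350),interpolation=cv2.INTER_CUBIC)
cv2.imwrite('pics/m8.png',o[:,:,::-1])
```

```text
18.35 [0.54201401 0.0055302  0.18658939] [ 0.83349469  0.97271309 -0.36592228]
```

View pics/m8.png

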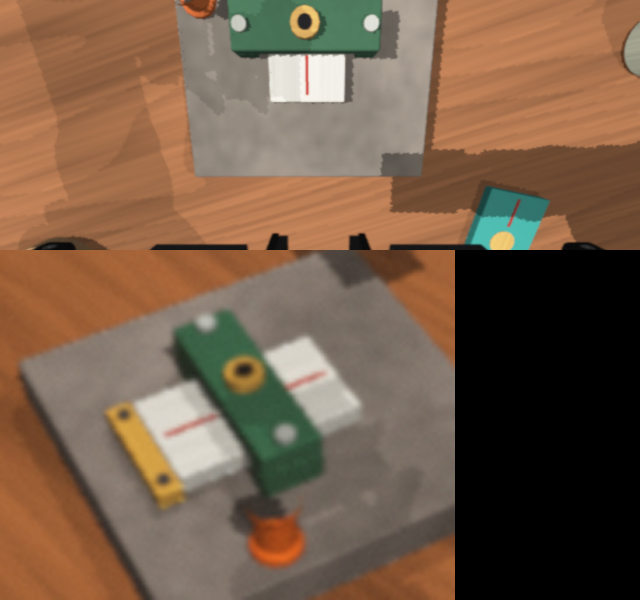

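The plate lies flat against the brass bar and square. Its red line is at column 307 between the guide (305) and the slab's middle (308), so it is within about 1 mm. The fingers are clear of everything, so I hand it in.

```bash
python3 -c "
from bench import order
print(order.close_job())"
```

```text
the job is handed in; nothing more can be done
None
```

The white plate is against the brass stop, flat, square to the bridge and within about 1 mm of midway between the posts by the camera check; the job was handed in at about 18 s, with the fingers clear.

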